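Find the drop-box bay that still has room

ROBOT

A 6-joint arm with a two-finger parallel gripper is mounted at the origin on the work surface. World frame = base frame: x ahead of the robot, y to its left, z up, the work surface at z = 0. Lengths are in m, angles in rad, forces in N, time in s.
With the tool pointing down it reaches from about 0.25 to 0.8 m from the base axis. Payload 8.5 kg.
Tool frame: the origin (TCP) lies at the very end of the fingers, on their centre line; the grasp point (between the pads) lies 19 mm behind it; z points along the fingers, y is the line along which they close (so a half turn about z gives the same grasp; the last joint's range is limited). The gripper opens to 85 mm and grips with 20 to 120 N. Pads are 22 mm wide; open, the fingers measure 114 mm over their backs; the gripper's body (76 mm by 85 mm) begins 54 mm behind the grasp point. The pads swing forward as they close: fully open they stand 13 mm farther back than shut.
Start: joints at [-1.251, 0.238, -0.013, 1.319, 0, 1.571], TCP at [0.165, -0.498, 0.231] pointing down, gripper open.
Joint ranges: [-2.66, 2.66], [-1.03, 1.9], [-1.14, 1.46], [-1.82, 2.27], [-1.45, 1.34], [-3.14, 3.14]. Speed limits (rad/s): [2.22, 2.22, 2.79, 3.14, 3.14, 3.14].

INTERFACE

Orientations are given as a unit quaternion [x, y, z, w].
In Python, from bench import state, camera, camera_info, robot gives the robot as it stands.
- The arm moves only by the tool servo_tool, never from a script. Its argument "rows" is a list of rows, each an object with "translation": the shift along the tool's x, y, z in cm, a list of three; "twist": the turn, a rotation vector about the tool's x, y, z in rad, a list of three; "hand": the opening, from -1 (shut) to 1 (fully open). In form: [{"translation": [x, y, z], "twist": [ax, ay, az], "hand": hand}, ...]. A call has 1 to 5 rows; each row shifts and turns the commanded pose from where the row before left it, along the tool's axes as they then stand; what a row does not reach is not made up. A row lasts 1/10 s, in which the tool goes at most 50 mm and 8.59 degrees, less where a joint would pass 70% of its speed; a pose out of reach is approached as far as the arm can. A call with a gripper value outside its range is refused whole. The fingers move at their own pace and stop on an object; the grip force is fixed at half the most. Time passes only in rows, so rows that do not move let the fingers close. It gives the time, the measured TCP pose, the force, the opening and the grip force at its end, in the units of the state.
- state(): the state, without advancing time (a new reading comes with each control period).
- camera(name): name is "side" or "top" or "wrist"; returns the picture (420x560x3 uint8, red, green, blue); there is no depth.
- camera_info(name): a dict with "fov_y" (degrees; the focal length in pixels is half the picture's height over the tangent of half this angle, whatever the lens; pixels are square), "cx", "cy" (the principal point, pixels), "k1" (the pictures are not rectified: a ray, as slopes to the right and down, at radius r is drawn at 1 + k1 r^2 times it, then the intrinsics apply), "rvec" (rotation vector, rad) and "tvec" (3), from world to camera coordinates, as OpenCV has them; the wrist camera has in their place "tool_from_camera" (4x4, takes a point from camera to tool coordinates, whose origin is the TCP and whose axes are the flange's). Camera axes: x right, y down, z forward; pixel columns grow to the right and rows downward; lengths in m; the calibration is good to about 2 mm. A picture is of the moment at which its call begins: read the wrist's pose just before it. camera_info takes no time and is no camera call.
- robot.hand_in(): hands the job in; it is judged then, once.
The state is a dict: "time": time; "joint_positions": joint angles; "joint_velocities": joint speeds; "effort": joint torques, N m; "position": TCP position; "tool_rot": TCP orientation; "wrist_force": force on the tool from outside, world axes, zero at the start; "torque": the same for the moment, N m; "opening": opening from 0.0 (shut) to 1.0 (fully open); "grip_force": force on a finger pad.
Only numpy, scipy, OpenCV 4.12 (cv2) and the standard library are available. Lean on these libraries where they do the work, as an engineer would, in place of code of your own. Each camera call takes 0.05 s, during which the arm holds its last target. There are 200 camera calls.

TASK

The sample drop box has four identical swing flaps; three bays are packed full up to their flap and only one still has room. Press with the fingertips near the edge of one flap after another, without forcing those that are stopped, until you find the one that rocks; push that flap wide open towards its stop and leave it standing open. Do not pick up or shift the tube rack, the bottle or the label roll.

Things in the scene. Friction and masses are not known exactly. Their poses are not given: they have to be found in the camera images.
- dropbox: White sheet-steel drop box fixed to the desk, 140 (x) x 446 (y) x 150 mm high; origin at the centre of its underside, at desk level; x away from the robot, y along the row of bays, z up. Four identical steel flaps lie flush in its level top (z = 150 mm), at x = 0, y = +162, +54, -54, -162 mm (bays 1 to 4). Rims 14 mm wide before and behind the flaps, 10 mm between them, 2 mm gaps around them.
- flap_1 (a joint): Angle of flap 1, the leftmost bay (box +y end), rad: 0 level and closed, + as the robot-side edge goes down (far edge up), stops at +-1.1. Over cartons packed to the top (three of the bays, changing) it gives 2 to 3 mm at the edge, then stops hard, both ways. Over the bay with room it yields to 2 to 3 N, turns either way, and friction keeps it at any angle where it is left.
- flap_1_near (a point): Point on top of flap 1 (108 mm in x, 94 in y, 4 thick; see-saw pivot along y across its middle, 148 mm up), 36 mm from the pivot towards the robot, 18 mm inside the edge; moves with the flap. Its mirror point beyond the pivot serves as well. In the bay with room a finger pushed straight down here opens the flap about 1 rad at 40 mm depth; free depth 50 mm.
- flap_2 (a joint): Angle of flap 2, the second bay from +y, rad: 0 level and closed, + as the robot-side edge goes down (far edge up), stops at +-1.1. Over cartons packed to the top (three of the bays, changing) it gives 2 to 3 mm at the edge, then stops hard, both ways. Over the bay with room it yields to 2 to 3 N, turns either way, and friction keeps it at any angle where it is left.
- flap_2_near (a point): Point on top of flap 2 (108 mm in x, 94 in y, 4 thick; see-saw pivot along y across its middle, 148 mm up), 36 mm from the pivot towards the robot, 18 mm inside the edge; moves with the flap. Its mirror point beyond the pivot serves as well. In the bay with room a finger pushed straight down here opens the flap about 1 rad at 40 mm depth; free depth 50 mm.
- flap_3 (a joint): Angle of flap 3, the third bay from +y, rad: 0 level and closed, + as the robot-side edge goes down (far edge up), stops at +-1.1. Over cartons packed to the top (three of the bays, changing) it gives 2 to 3 mm at the edge, then stops hard, both ways. Over the bay with room it yields to 2 to 3 N, turns either way, and friction keeps it at any angle where it is left.
- flap_3_near (a point): Point on top of flap 3 (108 mm in x, 94 in y, 4 thick; see-saw pivot along y across its middle, 148 mm up), 36 mm from the pivot towards the robot, 18 mm inside the edge; moves with the flap. Its mirror point beyond the pivot serves as well. In the bay with room a finger pushed straight down here opens the flap about 1 rad at 40 mm depth; free depth 50 mm.
- flap_4 (a joint): Angle of flap 4, the bay at the box's -y end, rad: 0 level and closed, + as the robot-side edge goes down (far edge up), stops at +-1.1. Over cartons packed to the top (three of the bays, changing) it gives 2 to 3 mm at the edge, then stops hard, both ways. Over the bay with room it yields to 2 to 3 N, turns either way, and friction keeps it at any angle where it is left.
- flap_4_near (a point): Point on top of flap 4 (108 mm in x, 94 in y, 4 thick; see-saw pivot along y across its middle, 148 mm up), 36 mm from the pivot towards the robot, 18 mm inside the edge; moves with the flap. Its mirror point beyond the pivot serves as well. In the bay with room a finger pushed straight down here opens the flap about 1 rad at 40 mm depth; free depth 50 mm.
- tube_rack: Loose white foam block 122 (x) x 100 (y) x 30 mm with red-capped sample tubes standing in it, 101 mm high in all, beside the drop box's +y end; origin at the centre of its underside. Leave alone.
- drink_bottle: Loose amber drink bottle, 64 mm across, 205 mm tall, standing beside the drop box's -y end; origin at the centre of its underside. Leave alone.
- label_roll: Loose roll of paper labels standing on end, 62 mm across, 44 mm high, on the robot's side of the drop box; origin at the centre of its underside. Leave alone.

How it is judged:
By the outcome, as a careful person would: the job done as asked, in the order asked, and still so for the second after the job is handed in, with the robot touching nothing.
It also fails if it takes over 46 s, if anything falls off the work surface, if the arm or the gripper's body presses on something with over 40 N, if the wrist force passes 120 N, or if a joint passes its speed limit or range.

## Working session

There is one attempt and no reset: what is moved stays moved. The work goes in short steps, Python scripts to look and compute and a tool call to move; the robot and the scene stay as the last step left them, time stands still between calls to the robot, and variables do not carry over. Pictures are saved under pics/ and viewed, at most 10 in all, crops included, and the job is handed in when it is done.

Besides the shell and the picture viewer there is one more tool, called after "Request:" as a command line: name --argument value ..., lists and objects as JSON in quotes. servo_tool: Moves the arm, as the interface text tells. Its arguments: {"type":"object","properties":{"rows":{"type":"array","items":{"type":"object","properties":{"translation":{"type":"array","items":{"type":"number"}},"twist":{"type":"array","items":{"type":"number"}},"hand":{"type":"number"}}}}},"required":["rows"]}

```bash
mkdir -p pics; ls
python3 - <<'E'
from bench import state,camera,camera_info
import cv2
for n in("top","side"):
    cv2.imwrite(f"pics/{n}1.png",camera(n)[:,:,::-1]); print(n,camera_info(n))
s=state();print(s)
E
```

```text
pics
top {'fov_y': 52.81087681419514, 'cx': 278.7626368759009, 'cy': 219.96277557298365, 'k1': -0.07272304808843603, 'rvec': array([ 2.16110136, -2.21114336,  0.07040749]), 'tvec': array([0.03877213, 0.53431666, 1.02828219])}
side {'fov_y': 45.371970407872965, 'cx': 279.3519056766283, 'cy': 209.88747381272788, 'k1': -0.13641263611120896, 'rvec': array([ 0.29674273, -2.62341188,  1.5152325 ]), 'tvec': array([0.53469062, 0.14444402, 1.33657213])}
{'time': 0.1, 'joint_positions': array([-1.25097561e+00,  2.38767633e-01, -1.41647336e-02,  1.31916690e+00,
       -7.01565503e-06,  1.57082506e+00]), 'joint_velocities': array([ 0.00195942, -0.00082813,  0.0019647 , -0.00018973, -0.00025541,
       -0.00079508]), 'effort': array([-1.89134807e-03, -5.39721894e+01,  3.46999311e+01,  1.34587634e-02,
       -8.09855692e-05, -4.06480797e-05]), 'position': array([ 0.16494443, -0.49804184,  0.23071935]), 'tool_rot': array([ 9.87243639e-01,  1.59215492e-01, -1.07205342e-04, -6.42596062e-04]), 'wrist_force': array([0.27192052, 0.33557538, 1.41376506]), 'torque': array([-0.03849146, -0.01845741, -0.02990438]), 'grip_force': 0.0, 'opening': 0.9976371077103934}
```

View pics/top1.png

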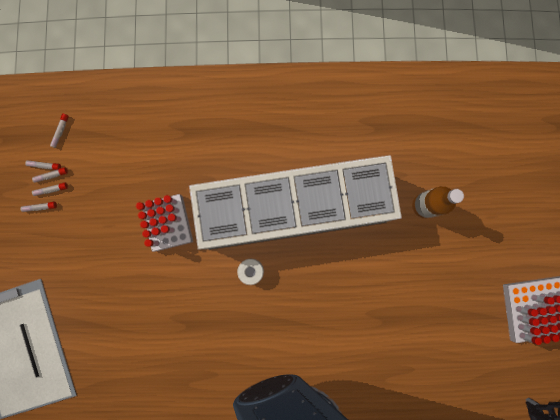

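View pics/side1.png

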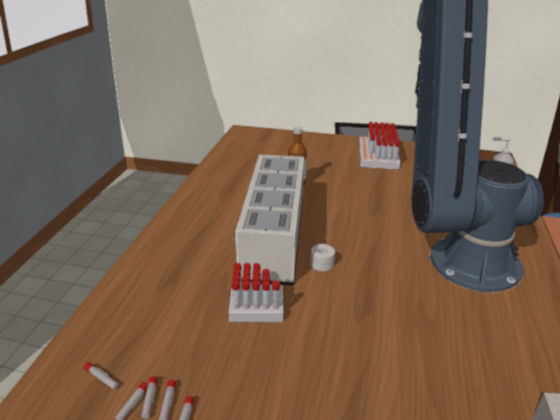

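The top view shows the box's top-face corners at about (191,186), (391,156), (401,214) and (199,246). The rack is to its left, the bottle to its right and the label roll at (250,272). The side view agrees, and all the flaps are level.

```bash
cat > h.py <<'E'
import numpy as np,cv2
from bench import state,camera,camera_info
def cam(n):
    c=camera_info(n);f=210/np.tan(np.radians(c["fov_y"]/2))
    return np.array([[f,0,c["cx"]],[0,f,c["cy"]],[0,0,1]]),np.array([c["k1"],0,0,0,0.]),cv2.Rodrigues(np.array(c["rvec"]))[0],np.array(c["tvec"]),c
def unproj(n,px,z):
    K,d,R,t,_=cam(n)
    # slopes drawn at (1+k1 r^2) -> OpenCV radial model
    u=cv2.undistortPoints(np.array(px,float).reshape(-1,1,2),K,d).reshape(-1,2)
    r=np.c_[u,np.ones(len(u))]@R; o=-R.T@t
    return o+r*((z-o[2])/r[:,2])[:,None]
def proj(n,P):
    K,d,R,t,_=cam(n); return cv2.projectPoints(np.array(P,float),cv2.Rodrigues(R)[0],t,K,d)[0].reshape(-1,2)
E
python3 - <<'E'
from h import *
q=unproj("top",[(191,186),(391,156),(401,214),(199,246)],.15);print(q.round(4))
print([np.linalg.norm(q[i]-q[(i+1)%4]).round(4) for i in range(4)])
c=q.mean(0);v=(q[0]+q[3]-q[1]-q[2]);a=np.arctan2(-v[0],v[1]);print(c,a)
R=np.array([[np.cos(a),-np.sin(a)],[np.sin(a),np.cos(a)]])
loc=lambda x,y:np.r_[c[:2]+R@[x,y],.15]
w=[loc(x,y) for y in(.162,.054,-.054,-.162) for x in(-.036,)];print(np.round(w,3))
print("roll",unproj("top",[(250,272)],.044),"rack",unproj("top",[(170,222)],.03))
im=cv2.imread("pics/top1.png")
im=cv2.resize(im[140:290,120:480],None,fx=2.2,fy=2.2,interpolation=cv2.INTER_CUBIC)
P=[loc(x,y) for x,y in((.07,.223),(.07,-.223),(-.07,-.223),(-.07,.223))]
for p in list(proj("top",P))+list(proj("top",w)): cv2.circle(im,tuple(int(k) for k in ((p-[120,140])*2.2).round()),3,(255,0,255),1)
cv2.imwrite("pics/c1.png",im)
E
```

```text
[[ 0.6049  0.216   0.15  ]
 [ 0.6613 -0.2233  0.15  ]
 [ 0.5331 -0.2397  0.15  ]
 [ 0.4739  0.1998  0.15  ]]
[np.float64(0.443), np.float64(0.1292), np.float64(0.4434), np.float64(0.132)]
[ 0.56827996 -0.01178796  0.15      ] 0.1308828238508714
[[ 0.511  0.144  0.15 ]
 [ 0.526  0.037  0.15 ]
 [ 0.54  -0.07   0.15 ]
 [ 0.554 -0.177  0.15 ]]
roll [[0.4099736  0.09823452 0.044     ]] rack [[0.5353847  0.29390845 0.03      ]]
```

View pics/c1.png

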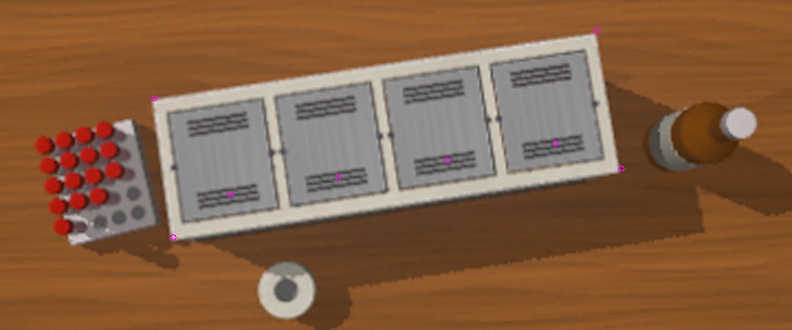

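The marked points sit well on the box corners and the near-flap vents. First I'll shut the hand, align the yaw with the box and rise a little.

Request:
servo_tool --rows '[{"translation": [0,0,-2],"twist": [0,0,0.1],"hand": -1},{"translation": [0,0,-1],"twist": [0,0,0.09],"hand": -1},{"translation": [0,0,0],"twist": [0,0,0],"hand": -1},{"translation": [0,0,0],"twist": [0,0,0],"hand": -1},{"translation": [0,0,0],"twist": [0,0,0],"hand": -1}]'

```text
time: 0.6
position: [0.1649, -0.498, 0.2604]
tool_rot: [0.998, 0.066, -0.0, -0.001]
wrist_force: [0.7, 0.0, -0.4]
opening: 0.145
grip_force: 0.0
```

```bash
cat >> h.py <<'E'
from scipy.spatial.transform import Rotation as Ro
def delta(target):
    s=state(); R=Ro.from_quat(s["tool_rot"]).as_matrix()
    print("R",R.round(3).tolist(),"pos",s["position"].round(4),"F",s["wrist_force"].round(2),"open",round(s["opening"],2),"t",s["time"])
    print("tool delta cm",(R.T@(np.array(target)-s["position"])*100).round(2))
E
python3 -c "
from h import *
delta([.554,-.177,.25])"
```

```text
R [[0.991, 0.131, -0.0], [0.131, -0.991, 0.001], [-0.0, -0.001, -1.0]] pos [ 0.1649 -0.498   0.2604] F [ 0.69  0.   -0.42] open 0.14 t 0.6
tool delta cm [ 42.79 -26.71   1.07]
```

Request:
servo_tool --rows '[{"translation": [4.1,-2.6,0],"twist": [0,0,0],"hand": -1},{"translation": [4.1,-2.6,0],"twist": [0,0,0],"hand": -1},{"translation": [4.1,-2.6,0],"twist": [0,0,0],"hand": -1},{"translation": [4.1,-2.6,0],"twist": [0,0,0],"hand": -1},{"translation": [4.1,-2.6,0],"twist": [0,0,0],"hand": -1}]'

```text
time: 1.1
position: [0.3524, -0.3413, 0.2607]
tool_rot: [0.998, 0.065, -0.0, -0.0]
wrist_force: [1.2, -0.8, 0.0]
opening: 0.002
grip_force: 0.0
```

Request:
servo_tool --rows '[{"translation": [4.1,-2.6,0],"twist": [0,0,0],"hand": -1},{"translation": [4.1,-2.6,0],"twist": [0,0,0],"hand": -1},{"translation": [4.1,-2.6,0],"twist": [0,0,0],"hand": -1},{"translation": [4.1,-2.6,0],"twist": [0,0,0],"hand": -1},{"translation": [4.1,-2.6,0],"twist": [0,0,0],"hand": -1}]'

```text
time: 1.6
position: [0.539, -0.1857, 0.2606]
tool_rot: [0.998, 0.066, -0.0, -0.0]
wrist_force: [0.8, -0.4, 0.4]
opening: 0.001
grip_force: 0.0
```

```bash
python3 -c "
from h import *
delta([.554,-.177,.165])
cv2.imwrite('pics/w1.png',camera('wrist')[:,:,::-1])"
```

```text
R [[0.991, 0.131, -0.001], [0.131, -0.991, 0.0], [-0.001, -0.0, -1.0]] pos [ 0.539  -0.1857  0.2606] F [ 0.85 -0.44  0.39] open 0.0 t 1.6
tool delta cm [ 1.61 -0.67  9.56]
```

View pics/w1.png

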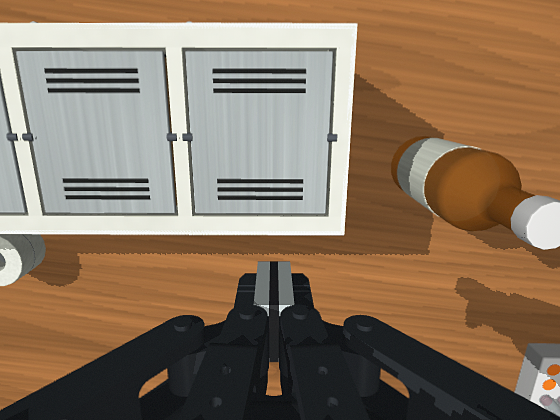

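The wrist view shows flap 4 with corners at about (186,48), (336,48), (330,215) and (190,215). Pivot pins are at (188,137) and (332,137), and the bottle is well to the right. I'll check the flap 4 position from this view.

```bash
cat >> h.py <<'E'
def wun(px,z):
    c=camera_info("wrist");f=210/np.tan(np.radians(c["fov_y"]/2));s=state()
    u=cv2.undistortPoints(np.array(px,float).reshape(-1,1,2),np.array([[f,0,c["cx"]],[0,f,c["cy"]],[0,0,1]]),np.array([c["k1"],0,0,0,0.])).reshape(-1,2)
    R=Ro.from_quat(s["tool_rot"]).as_matrix();T=np.array(c["tool_from_camera"])
    o=s["position"]+R@T[:3,3];r=np.c_[u,np.ones(len(u))]@T[:3,:3].T@R.T
    return o+r*((z-o[2])/r[:,2])[:,None]
E
python3 -c "
from h import *
q=wun([(186,48),(336,48),(330,215),(190,215),(14,48),(35,215)],.15);print(q.round(4))
print(np.linalg.norm(q[0]-q[1]),np.linalg.norm(q[1]-q[2]))
c=q[:4].mean(0);a=.131;d=np.array([np.cos(a),np.sin(a),0]);print(c,c-.036*d)
delta((c-.036*d)[:2].tolist()+[.165])"
```

```text
[[ 0.6413 -0.1128  0.15  ]
 [ 0.6539 -0.2061  0.15  ]
 [ 0.5452 -0.2219  0.15  ]
 [ 0.5318 -0.123   0.15  ]
 [ 0.6271 -0.0049  0.15  ]
 [ 0.5167 -0.0128  0.15  ]]
0.0942374648634296 0.10982198945052794
[ 0.59305139 -0.16595282  0.15      ] [ 0.55735985 -0.17065535  0.15      ]
R [[0.991, 0.134, 0.001], [0.134, -0.991, 0.003], [0.002, -0.002, -1.0]] pos [ 0.5438 -0.1817  0.2598] F [ 1.93  2.87 -1.33] open 0.0 t 1.65
tool delta cm [ 1.47 -0.89  9.48]
```

Request:
servo_tool --rows '[{"translation": [1.2,-0.8,2],"twist": [0,0,0],"hand": -1},{"translation": [0,0,3],"twist": [0,0,0],"hand": -1},{"translation": [0,0,3],"twist": [0,0,0],"hand": -1},{"translation": [0,0,0],"twist": [0,0,0],"hand": -1},{"translation": [0,0,0],"twist": [0,0,0],"hand": -1}]'

```text
time: 2.15
position: [0.5484, -0.1779, 0.1813]
tool_rot: [0.998, 0.065, -0.001, -0.0]
wrist_force: [0.2, -0.0, 0.6]
opening: 0.0
grip_force: 0.0
```

```bash
python3 -c "
from h import *
delta([.553,-.176,.150])"
```

```text
R [[0.992, 0.13, -0.001], [0.13, -0.992, 0.001], [-0.001, -0.001, -1.0]] pos [ 0.5484 -0.1779  0.1813] F [ 0.18 -0.05  0.59] open 0.0 t 2.15
tool delta cm [ 0.49 -0.13  3.13]
```

Request:
servo_tool --rows '[{"translation": [0.4,0,1.4],"twist": [0,0,0],"hand": -1},{"translation": [0,0,1.2],"twist": [0,0,0],"hand": -1},{"translation": [0,0,0.2],"twist": [0,0,0],"hand": -1},{"translation": [0,0,0],"twist": [0,0,0],"hand": -1}]'

```text
time: 2.55
position: [0.5526, -0.1776, 0.1536]
tool_rot: [0.998, 0.065, -0.0, -0.0]
wrist_force: [-0.2, 0.5, -0.7]
opening: 0.002
grip_force: 0.0
```

Request:
servo_tool --rows '[{"translation": [0,0,0.2],"twist": [0,0,0],"hand": -1},{"translation": [0,0,0],"twist": [0,0,0],"hand": -1}]'

```text
time: 2.75
position: [0.5529, -0.1776, 0.1517]
tool_rot: [0.998, 0.065, 0.0, 0.0]
wrist_force: [-0.0, -0.9, 0.3]
opening: 0.004
grip_force: 0.0
```

Request:
servo_tool --rows '[{"translation": [0,0,0.2],"twist": [0,0,0],"hand": -1},{"translation": [0,0,0],"twist": [0,0,0],"hand": -1}]'

```text
time: 2.95
position: [0.553, -0.1775, 0.1495]
tool_rot: [0.998, 0.065, 0.0, 0.0]
wrist_force: [-0.6, -0.2, 0.2]
opening: -0.0
grip_force: 0.2
```

Request:
servo_tool --rows '[{"translation": [0,0,0.15],"twist": [0,0,0],"hand": -1},{"translation": [0,0,0],"twist": [0,0,0],"hand": -1}]'

```text
time: 3.15
position: [0.5529, -0.1775, 0.1479]
tool_rot: [0.998, 0.065, 0.0, 0.0]
wrist_force: [-0.4, -0.4, 1.2]
opening: 0.004
grip_force: 0.7
```

Request:
servo_tool --rows '[{"translation": [0,0,0.15],"twist": [0,0,0],"hand": -1},{"translation": [0,0,0],"twist": [0,0,0],"hand": -1}]'

```text
time: 3.35
position: [0.5529, -0.1775, 0.1462]
tool_rot: [0.998, 0.065, 0.0, 0.0]
wrist_force: [-0.2, -0.5, 1.2]
opening: -0.002
grip_force: 0.7
```

Request:
servo_tool --rows '[{"translation": [0,0,0.15],"twist": [0,0,0],"hand": -1},{"translation": [0,0,0],"twist": [0,0,0],"hand": -1}]'

```text
time: 3.55
position: [0.5529, -0.1775, 0.1447]
tool_rot: [0.998, 0.065, 0.0, -0.0]
wrist_force: [0.3, -1.2, 2.3]
opening: -0.0
grip_force: 0.6
```

Request:
servo_tool --rows '[{"translation": [0,0,0.15],"twist": [0,0,0],"hand": -1},{"translation": [0,0,0],"twist": [0,0,0],"hand": -1}]'

```text
time: 3.75
position: [0.5527, -0.1774, 0.1431]
tool_rot: [0.998, 0.065, -0.0, -0.0]
wrist_force: [1.5, -0.0, 1.8]
opening: -0.002
grip_force: 0.6
```

Request:
servo_tool --rows '[{"translation": [0,0,0.2],"twist": [0,0,0],"hand": -1},{"translation": [0,0,0],"twist": [0,0,0],"hand": -1}]'

```text
time: 3.95
position: [0.5526, -0.1774, 0.141]
tool_rot: [0.998, 0.065, -0.0, -0.0]
wrist_force: [0.9, -0.1, 0.6]
opening: -0.004
grip_force: 0.5
```

It has gone 9 mm down under about 2 N, so flap 4 rocks. I'll push it open in small steps.

Request:
servo_tool --rows '[{"translation": [0,0,0.4],"twist": [0,0,0],"hand": -1},{"translation": [0,0,0.4],"twist": [0,0,0],"hand": -1},{"translation": [0,0,0.4],"twist": [0,0,0],"hand": -1},{"translation": [0,0,0],"twist": [0,0,0],"hand": -1}]'

```text
time: 4.35
position: [0.552, -0.1773, 0.1283]
tool_rot: [0.998, 0.065, -0.001, -0.0]
wrist_force: [0.5, -0.0, -0.3]
opening: -0.003
grip_force: 0.0
```

```bash
python3 -c "
from h import *
cv2.imwrite('pics/w2.png',camera('wrist')[:,:,::-1])"
```

```text
(no output)
```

View pics/w2.png

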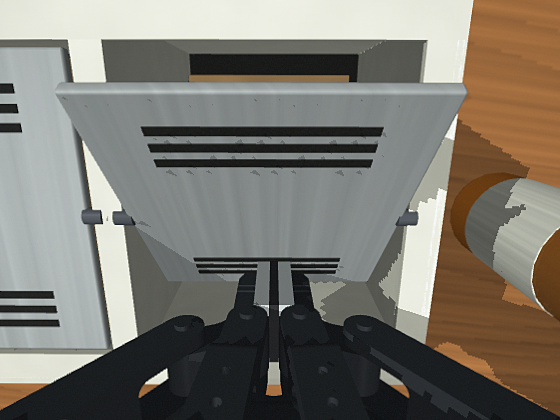

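The picture shows flap 4 well tilted: its far edge is up at row 88 and the fingertips are inside the bay at (275,290). I'll go on to about 43 mm depth.

Request:
servo_tool --rows '[{"translation": [0.1,0,0.5],"twist": [0,0,0],"hand": -1},{"translation": [0.1,0,0.5],"twist": [0,0,0],"hand": -1},{"translation": [0,0,0.5],"twist": [0,0,0],"hand": -1},{"translation": [0,0,0.3],"twist": [0,0,0],"hand": -1},{"translation": [0,0,0],"twist": [0,0,0],"hand": -1}]'

```text
time: 4.9
position: [0.5543, -0.1771, 0.1105]
tool_rot: [0.998, 0.065, -0.001, -0.0]
wrist_force: [-0.3, 0.2, -0.1]
opening: 0.004
grip_force: 0.0
```

Request:
servo_tool --rows '[{"translation": [0,0,0.2],"twist": [0,0,0],"hand": -1},{"translation": [0,0,0],"twist": [0,0,0],"hand": -1}]'

```text
time: 5.1
position: [0.5547, -0.1772, 0.1091]
tool_rot: [0.998, 0.065, -0.0, -0.0]
wrist_force: [0.2, -0.1, -0.0]
opening: -0.001
grip_force: 0.1
```

Request:
servo_tool --rows '[{"translation": [0,0,0.3],"twist": [0,0,0],"hand": -1},{"translation": [0,0,0],"twist": [0,0,0],"hand": -1},{"translation": [-0.4,0,-0.4],"twist": [0,0,0],"hand": -1},{"translation": [-0.2,0,-2],"twist": [0,0,0],"hand": -1},{"translation": [0,0,-3],"twist": [0,0,0],"hand": -1}]'

```text
time: 5.6
position: [0.5473, -0.1776, 0.1597]
tool_rot: [0.998, 0.065, -0.002, -0.001]
wrist_force: [0.6, -0.5, -0.3]
opening: 0.002
grip_force: 0.0
```

Request:
servo_tool --rows '[{"translation": [0,0,-4],"twist": [0,0,0],"hand": -1},{"translation": [-4,0,-4],"twist": [0,0,0],"hand": -1},{"translation": [-4,0,-2],"twist": [0,0,0],"hand": -1},{"translation": [0,0,0],"twist": [0,0,0],"hand": -1},{"translation": [0,0,0],"twist": [0,0,0],"hand": -1}]'

```text
time: 6.1
position: [0.4739, -0.188, 0.2568]
tool_rot: [0.998, 0.064, 0.001, 0.0]
wrist_force: [-0.0, 0.2, 1.0]
opening: 0.0
grip_force: 0.0
```

```bash
python3 -c "
from h import *
s=state()
im=camera('wrist')
cv2.imwrite('pics/w3.png',im[:,:,::-1])
im=camera('side')[140:260,200:340]
cv2.imwrite('pics/s2.png',cv2.resize(im,None,fx=5,fy=5,interpolation=cv2.INTER_CUBIC)[:,:,::-1])"
```

```text
(no output)
```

View pics/w3.png

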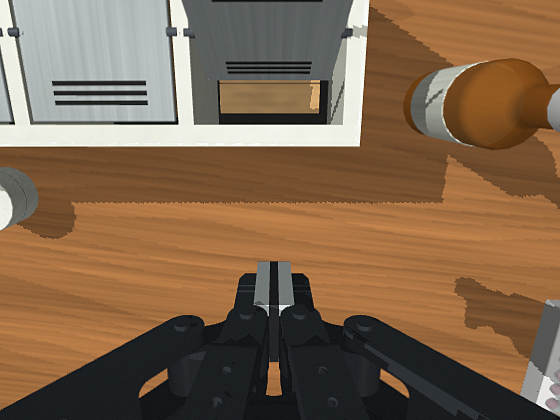

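View pics/s2.png

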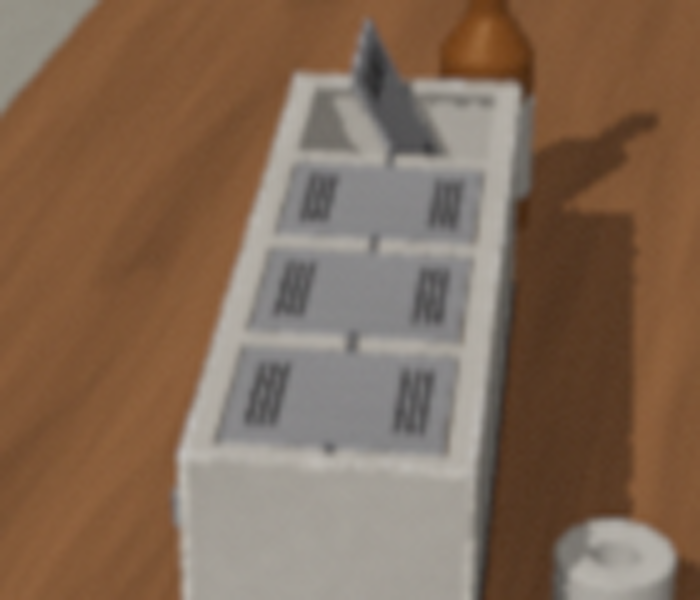

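Flap 4 stands wide open with nothing touching it, and the other objects are unmoved. I'll check its angle from the side view: the raised edge peaks at about (368,20) in the crop, which is (273.6,144) in the full picture.

```bash
python3 -c "
from h import *
a=.131;R=np.array([[np.cos(a),-np.sin(a)],[np.sin(a),np.cos(a)]])
f=lambda x,y,z:np.r_[np.array([.568,-.012])+R@[x,y],z]
for t in(.7,.8,.9,1,1.1):print(t,[((proj('side',[f(.054*np.cos(t),y,.148+.054*np.sin(t))])[0]-[200,140])*5).round() for y in(-.115,-.209)])
print(((proj('side',[f(0,-.108,.15)])[0]-[200,140])*5).round())"
```

```text
0.7 [array([318.,  97.]), array([335.,  35.])]
0.8 [array([324.,  91.]), array([341.,  29.])]
0.9 [array([331.,  86.]), array([348.,  24.])]
1 [array([338.,  81.]), array([355.,  19.])]
1.1 [array([346.,  78.]), array([362.,  16.])]
[387. 157.]
```

The pivot pin fits, and the flap edge corners at (352,90) and (368,20) put the angle at about 1.0 to 1.1 rad. Handing in.

```bash
python3 -c "
from bench import robot
print(robot.hand_in())"
```

```text
the job is handed in; nothing more can be done
None
```

Flap 4, the first one I pressed, was the one that rocks. I pushed it open to about 1.0–1.1 rad and left it standing open, without touching the other flaps or the loose objects, and handed the job in at about 6 s.

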